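# Pack the transfer-kit caddy

### The arm

A 7-joint arm with a two-finger parallel gripper is mounted at the origin on the work surface. World frame = base frame: x ahead of the robot, y to its left, z up, the work surface at z = 0. Lengths are in m, angles in rad, forces in N, time in s.
With the tool pointing down it reaches from about 0.375 to 0.925 m from the base axis. Payload 3.1 kg.
Tool frame: the origin (TCP) lies between the finger pads; the fingertips stand 19 mm ahead of it and the grasp point (between the pads) is the TCP; z points along the fingers, y is the line along which they close (so a half turn about z gives the same grasp; the last joint's range is limited). The gripper opens to 85 mm and grips with 20 to 120 N. Pads are 22 mm wide; open, the fingers measure 114 mm over their backs; the gripper's body (76 mm by 85 mm) begins 54 mm behind the grasp point. The pads swing forward as they close: fully open they stand 13 mm farther back than shut.
Start: joints at [-1.376, 0.383, 0.044, 1.598, -0.018, 1.161, -0.05], TCP at [0.188, 0.622, 0.25] pointing down, gripper open.
Joint ranges: [-2.61, 2.61], [-0.41, 2.15], [-1.48, 1.57], [0, 2.5], [-1.57, 4.71], [0.05, 1.97], [-2.85, 2.85]. Speed limits (rad/s): [2.79, 2.79, 3.14, 3.14, 3.14, 3.14, 3.14].

### API

Orientations are given as a unit quaternion [x, y, z, w].
In Python, from bench import move_ptp, movel, move_j, move_gripper, pause, inverse_kinematics, read_camera, camera_params, MotionError, sign_off, look_for, tip_of, read_time_s, read_qpos, read_joint_vel, read_effort, read_eef_pos, read_tcp_rot, read_ft_force, read_ft_torque, read_finger_gap, read_grasp_force gives the robot as it stands. Calls block until the motion is done:
- move_ptp(position, orientation): joint-space move of the TCP to a pose.
- movel(position, orientation=None, speed=0.15): straight line of the TCP; orientation=None keeps the orientation; speed is the mean speed in m/s.
- move_j(angles): joint-space move.
- move_gripper(opening, effort=None): finger opening in m; effort is the grip in N (None keeps the last); returns when the fingers have stopped.
- pause(seconds).
- inverse_kinematics(position, orientation): joint angles nearest the present ones, or None.
- read_camera(name): name is "side" or "top"; returns the picture (420x560x3 uint8, red, green, blue); there is no depth.
- camera_params(name): a dict with "K" (3x3 intrinsics, pixels), "camera_from_world" (4x4, takes a point from world to camera coordinates). Camera axes: x right, y down, z forward; pixel columns grow to the right and rows downward; lengths in m; the calibration is good to about 2 mm. A picture is of the moment at which its call begins. camera_params takes no time and is no camera call.
A pose or a line that the arm cannot do raises MotionError and nothing moves.
- sign_off(): hands the job in; it is judged then, once.
Trained networks look in the newest picture that a camera, given by its name, has taken for a name from the list of things; names that differ only in an ending like _2 or _b are one class to them, and where a whole thing is asked for, a point or a joint stands for the part that bears it (a point fixed in the world has none). Each returns a list of dicts, best first, with "confidence" (0 to 1); they miss things now and then, are a little off and sometimes report something else, mostly with a low value. They report only what shows in the picture. A call takes as long as a camera call. They do not tell look-alikes from the thing itself.
- look_for(camera, name): "at" ([column, row] in pixels, amid what is visible of it).
- tip_of(camera, name): "at" ([column, row] in pixels: a listed point, or the origin of a listed thing).
Readings, each from a call of its own:
- read_time_s(): time.
- read_qpos(): joint angles.
- read_joint_vel(): joint speeds.
- read_effort(): joint torques, N m.
- read_eef_pos(): TCP position.
- read_tcp_rot(): TCP orientation.
- read_ft_force(): force on the tool from outside, world axes, zero at the start.
- read_ft_torque(): the same for the moment, N m.
- read_finger_gap(): finger opening in m.
- read_grasp_force(): force on a finger pad.
Only numpy, scipy, OpenCV 4.12 (cv2) and the standard library are available. Lean on these libraries where they do the work, as an engineer would, in place of code of your own. Each camera call takes 0.05 s, during which the arm holds its last target. There are 200 camera calls.

### The job

Pack the kit caddy for the next class: lay the rubber brayer in the wide long compartment and the wide flat brush in the narrow long one, and stand the big lidded jar in the larger jar cell and the small lidded jar in the smaller one. Each must rest properly on the compartment's floor, set down rather than dropped. Leave the open jar, the foam roller and the narrow brush where they are.

Things in the scene. Friction and masses are not known exactly. Their poses are not given: they have to be found in the camera images.
- caddy: Plywood tray 189 (x) by 278 (y) by 31 mm, fixed; bow handles 22 mm past its y ends. Origin: centre of underside; floor top at z 6, walls 6 thick, tops at z 31. Compartments, centre (x, y) in its frame, clear x by y, mm: narrow long one for brush (-50.5, -35), 76 by 196; smaller jar cell (-50.5, 101), 76 by 64; wide long one for brayer (41, -45.5), 95 by 175; larger jar cell (41, 90.5), 95 by 85.
- brayer: Lies level: black rubber roller (34 mm diameter, 62 wide) between the arms of a steel fork 74 mm wide, turned wooden handle; 150 mm long along its x, roller to +x. Origin: middle of length, at underside, near its balance. Handle x -75 to 10 mm, 23 to 26 mm diameter, axis 13 mm up; fork from x 18; roller axis x 58. 130-200 g. Grip handle at x about -10. May lie either way round in the caddy.
- wide_brush: Flat brush lying flat, 160 mm long along its x, bristles (+x) and steel ferrule 48 mm wide, wooden handle at -x. Origin: middle of length, at underside, near its balance. Handle straight, 24 mm wide, 14 thick from x -80 to -8, then shoulders 43 wide; ferrule x 5 to 35, 16 thick; bristles 13 thick. 65 g. Grip handle at x about -22. May lie either way round in the caddy.
- big_jar: White plastic jar standing upright with its ribbed aluminium screw lid on (flat closed top, lid 16 mm high), 60 mm diameter, 62 mm high. Origin: centre of its underside, z up. 95 to 210 g.
- small_jar: White plastic jar like the big one, aluminium lid on, 42 mm diameter, 52 mm high, standing upright. Origin: centre of its underside, z up. 70 g.
- open_jar: Look-alike, to be left: empty white plastic jar without a lid, open mouth and stepped neck, 58 mm diameter, 56 mm high. Origin: centre of its underside.
- foam_roller: Look-alike, to be left: small foam paint roller, cream sleeve 40 mm diameter, 60 mm wide, held from one side by a bent wire; grey plastic handle 24 mm thick; 162 mm long along its x, sleeve axis at x 60, handle x -82 to 8 mm. Origin: under the handle's line, at underside.
- narrow_brush: Look-alike, to be left: flat brush like the wide one but 145 mm long along its x, bristles (+x) only 24 mm wide, handle 16 mm wide, 12 mm thick. Origin: middle of its length, at underside.
- mat: Frosted plastic work mat, 340 (x) by 400 (y) by 2 mm thick, fixed; mat and caddy lie left and right of the robot's middle, either way. All jars, rollers and brushes start on it, long things side by side about 100 mm apart, jars in a row beyond. Origin: centre of its underside, so things on it have their undersides at height 2 mm.
Things that resemble listed ones, but are neither listed nor needed, are in the scene too. What is shaped like the small_jar but pink is not meant.

How it is judged:
By the outcome, as a careful person would: the job done as asked, in the order asked, and still so for the second after the job is handed in, with the robot touching nothing.
It also fails if it takes over 112 s, if anything falls off the work surface, if the arm or the gripper's body presses on something with over 40 N, if the wrist force passes 120 N, or if a joint passes its speed limit or range.

## Working session

There is one attempt and no reset: what is moved stays moved. The work goes in short steps, each a Python script; the robot and the scene stay as the last script left them, time stands still between calls to the robot, and variables do not carry over. Pictures are saved under pics/ and viewed, at most 14 in all, crops included, and the job is handed in when it is done.

```bash
mkdir -p pics
cat > h.py <<'E'
import numpy as np, cv2
from bench import *
def cp(n):
    p=camera_params(n); return np.array(p["K"]),np.array(p["camera_from_world"])
def toworld(n,uv,z):
    K,T=cp(n); d=T[:3,:3].T@np.linalg.inv(K)@np.array([uv[0],uv[1],1.]); c=-T[:3,:3].T@T[:3,3]
    return c+d*(z-c[2])/d[2]
def topix(n,P):
    K,T=cp(n); q=K@(T[:3,:3]@np.array(P,float)+T[:3,3]); return q[:2]/q[2]
def save(n,f,im=None):
    im=read_camera(n) if im is None else im
    cv2.imwrite('pics/'+f,cv2.cvtColor(im,cv2.COLOR_RGB2BGR)); return im
E
python3 - <<'E'
from h import *
for n in("top","side"):
    save(n,n+"0.png"); K,T=cp(n); print(n,K[0,0],-T[:3,:3].T@T[:3,3])
for t in "caddy brayer wide_brush big_jar small_jar open_jar foam_roller narrow_brush mat".split():
    r=tip_of("top",t)[:4]
    print(t,[(np.round(d["at"]).tolist(),round(d["confidence"],2),np.round(toworld("top",d["at"],.002)[:2],3).tolist()) for d in r])
print(read_time_s())
E
```

```text
top 441.7411371321638 [0.47944527 0.00708871 1.20619873]
side 465.2570042259445 [ 0.52959319 -0.72477751  0.90874992]
caddy [([378.0, 240.0], 0.61, [0.51, -0.223])]
brayer [([240.0, 258.0], 0.88, [0.458, 0.15])]
wide_brush [([201.0, 248.0], 0.88, [0.482, 0.257])]
big_jar [([263.0, 205.0], 0.83, [0.602, 0.09])]
small_jar [([229.0, 198.0], 0.79, [0.62, 0.186]), ([216.0, 150.0], 0.5, [0.753, 0.225])]
open_jar [([196.0, 198.0], 0.92, [0.621, 0.275])]
foam_roller [([276.0, 266.0], 0.59, [0.437, 0.055]), ([168.0, 247.0], 0.38, [0.484, 0.348])]
narrow_brush [([167.0, 249.0], 0.72, [0.481, 0.352])]
mat [([225.0, 238.0], 0.73, [0.512, 0.192])]
0.55
```

View pics/top0.png

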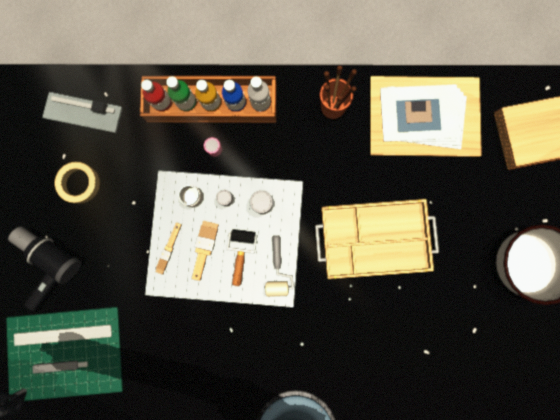

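View pics/side0.png

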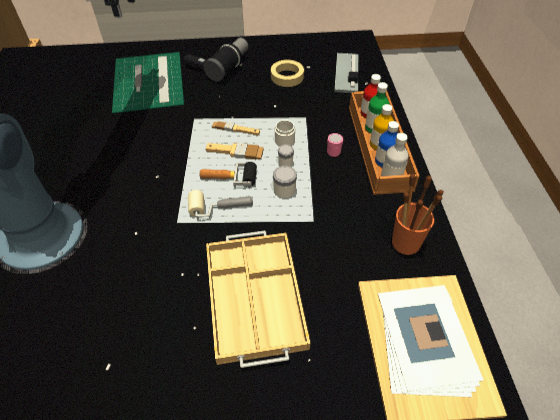

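Run:
```python
from h import *
a=read_camera("top"); 
def crop(im,c0,r0,c1,r1,k,f): save(None,f,cv2.resize(im[r0:r1,c0:c1],None,fx=k,fy=k,interpolation=cv2.INTER_CUBIC))
crop(a,310,190,445,288,5.9,"c1.png"); crop(a,145,165,305,285,5,"c2.png")
```

```text
(no output)
```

View pics/c1.png

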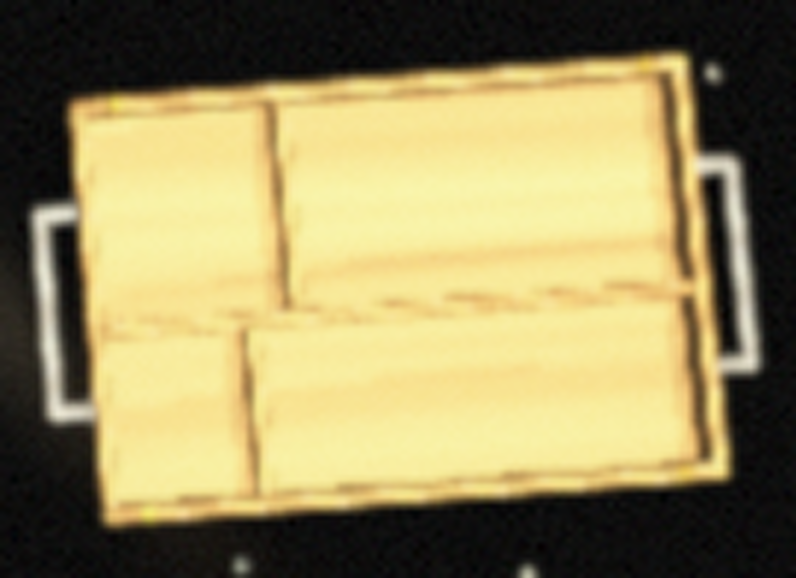

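View pics/c2.png

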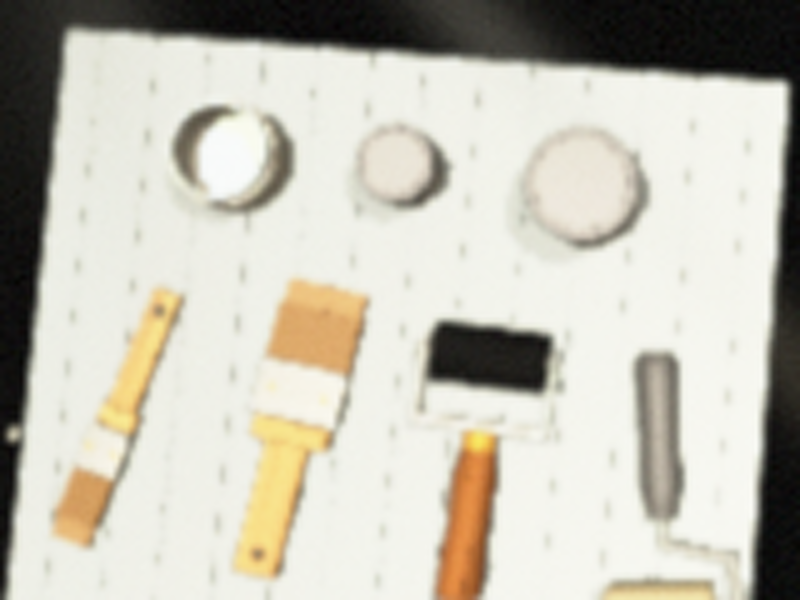

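The top view shows the jar cells at +y, with the larger cell on the +x side. That puts the caddy frame close to the world frame, at a slight yaw. In crop 2 the big lidded jar's lid is at about (583,186), the small one at (397,163), the wide brush runs from (256,572) to (329,287), and the brayer's roller end points to +x. Next I compute the poses and check them against the side camera.

Run:
```python
from h import *
import json
from scipy.spatial.transform import Rotation
a=read_camera("top"); read_camera("side")
W=lambda p,z,o,k: toworld("top",((p[0]+.5)/k+o[0]-.5,(p[1]+.5)/k+o[1]-.5),z)[:2]
# caddy: fit rigid frame to the four rim corners (z .031)
px=[(70,101),(687,52),(730,480),(104,524)]
P=np.array([W(p,.031,(310,190),5.9) for p in px])
M=np.array([(.0945,.139),(.0945,-.139),(-.0945,-.139),(-.0945,.139)])
R,rs=Rotation.align_vectors(np.c_[P-P.mean(0),np.zeros(4)],np.c_[M,np.zeros(4)])
out={"caddy":[*P.mean(0),R.as_euler('xyz')[2]]}; print("rms",rs, "sides",[round(float(np.linalg.norm(P[i]-P[i-1])),4) for i in range(4)])
hsv=cv2.cvtColor(a,cv2.COLOR_RGB2HSV).astype(int)
def axis(m,z):
    r,c=np.nonzero(m); Q=np.array([toworld("top",(u,v),z)[:2] for u,v in zip(c,r)])
    mu=Q.mean(0); d=np.linalg.svd(Q-mu)[2][0] if len(Q)<2000 else None; d=d*np.sign(d[0])
    s=(Q-mu)@d; return mu,d,s.min(),s.max(),len(Q)
def roi(c0,r0,c1,r1):
    m=np.zeros(a.shape[:2],bool); m[r0:r1,c0:c1]=1; return m
# brayer handle (z of silhouette = axis height)
col=(hsv[...,1]>110)&(hsv[...,2]>70)
mu,d,s0,s1,n=axis(col&roi(226,248,252,292),.015); print("brayer handle",n,"len",s1-s0)
e=mu+d*s0; o1=e+d*.075
blk=(hsv[...,2]<60)&roi(228,226,260,246); b=axis(blk,.025); print("roller",b[0],"proj from end",(b[0]-e)@d,"lateral",np.cross(d,b[0]-e))
out["brayer"]=[*o1,np.arctan2(d[1],d[0])]
h,t=W((256,573),.014,(145,165),5),W((330,284),.012,(145,165),5); print("brush len",np.linalg.norm(t-h))
out["wide_brush"]=[*((h+t)/2),np.arctan2(*(t-h)[::-1])]
out["big_jar"]=[*W((583,186),.064,(145,165),5),0]; out["small_jar"]=[*W((398,164),.054,(145,165),5),0]
for k,v in out.items():
    v[:]=map(float,v)
    r=tip_of("side",k)[:2]; t=tip_of("top",k)[:1]; z=0 if k=="caddy" else .002
    print(k,np.round(v,3),[np.round(toworld("side",x["at"],z)[:2],3).tolist() for x in r],[np.round(toworld("top",x["at"],z)[:2],3).tolist() for x in t])
json.dump(out,open("poses.json","w"))
```

```text
rms 0.0031792336834511738 sides [0.1901, 0.2799, 0.1925, 0.2796]
brayer handle 263 len 0.08932992487970845
roller [0.5164312  0.14300076] proj from end 0.1317946366812709 lateral -1.4533438899001078e-05
brush len 0.15949630796920128
caddy [ 0.512 -0.214  0.081] [[0.51, -0.215], [0.613, 0.21]] [[0.516, -0.221]]
brayer [ 0.46   0.15  -0.126] [[0.453, 0.16]] [[0.459, 0.146]]
wide_brush [ 0.478  0.25  -0.226] [[0.484, 0.26]] [[0.484, 0.257]]
big_jar [0.604 0.091 0.   ] [[0.609, 0.087]] []
small_jar [0.616 0.19  0.   ] [[0.754, 0.231], [0.615, 0.206]] [[0.613, 0.187]]<stdin>:23: DeprecationWarning: Arrays of 2-dimensional vectors are deprecated. Use arrays of 3-dimensional vectors instead. (deprecated in NumPy 2.0)
```

```bash
cat >> h.py <<'E'
import json
from scipy.spatial.transform import Rotation as Ro
PO=json.load(open('poses.json'))
def quat(yaw): return (Ro.from_euler('z',yaw)*Ro.from_euler('x',np.pi)).as_quat().tolist()
def incaddy(x,y):
    cx,cy,a=PO["caddy"]; return np.array([cx+np.cos(a)*x-np.sin(a)*y, cy+np.sin(a)*x+np.cos(a)*y])
def best(xy,z,yaws):
    c=[]
    for w in yaws:
        q=inverse_kinematics([*xy,z],quat(w))
        if q is not None: c.append((abs(q[6]),w))
    print("yaw options",np.round(c,2).tolist()); return min(c)[1]
def pick(xy,z,yaw,opening,effort,hov=.16,lift=.16):
    xy=list(xy); move_gripper(opening)
    move_ptp([*xy,hov],quat(yaw)); movel([*xy,z+.03],speed=.15); movel([*xy,z],speed=.06)
    print("touch",np.round(read_ft_force(),1), "z",round(read_eef_pos()[2],4))
    move_gripper(0.0,effort); print("gap",round(read_finger_gap(),4),"F",read_grasp_force())
    movel([*xy,lift],speed=.12); print("lift gap",round(read_finger_gap(),4),"ft",np.round(read_ft_force(),2))
def place(xy,z,yaw,release,hov=.16):
    xy=list(xy); move_ptp([*xy,hov],quat(yaw)); movel([*xy,z+.03],speed=.15); movel([*xy,z+.003],speed=.05); pause(.2)
    f0=read_ft_force()[2]
    for k in range(8):
        zz=z+.002-.001*k; movel([*xy,zz],speed=.01); df=read_ft_force()[2]-f0
        if df>1.0 : break
    print("set down at dz",round(zz-z,4),"df",round(df,2),"gap",round(read_finger_gap(),4))
def release(xy,release_,hov=.16):
    move_gripper(release_); pause(.2); movel([*xy,hov],speed=.12); print("t",read_time_s())
E
python3 - <<'E'
from h import *
x,y,a=PO["brayer"]; d=np.array([np.cos(a),np.sin(a)]); g=np.array([x,y])-.010*d
w=best(g,.16,[a,a+np.pi]); flip=w-a
pick(g,.0235,w,.055,40)
ca=PO["caddy"][2]
w2=best(incaddy(41,-45) if 0 else incaddy(.041,-.0455),.16,[ca+np.pi/2,ca-np.pi/2])
b=w2-flip; d2=np.array([np.cos(b),np.sin(b)])
t=incaddy(.041,-.0455)-.010*d2
place(t,.0275,w2,.045)
save("side","p1.png",cv2.resize(read_camera("side")[200:400,170:370],None,fx=3,fy=3)); print(read_time_s())
E
```

```text
yaw options [[1.96, -0.13], [1.12, 3.02]]
touch [ 0.5  0.4 -0.5] z 0.0232
gap 0.0235 F 39.13982869125903
lift gap 0.0236 ft [-0.01 -0.52 -1.78]
yaw options [[0.85, 1.65], [1.96, -1.49]]
set down at dz -0.0 df 5.05 gap 0.0236
10.8167
```

View pics/p1.png

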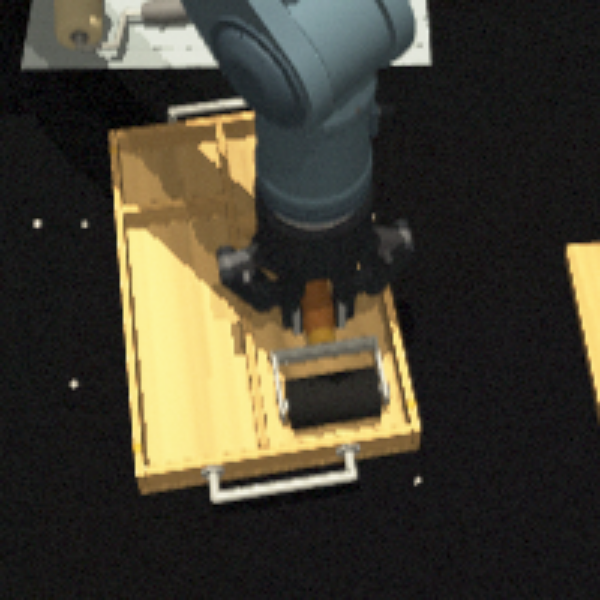

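The brayer sits inside the wide compartment with its roller toward −y, and contact came at the expected height. I'll release it and do the brush.

Run:
```python
from h import *
release(read_eef_pos()[:2],.045)
x,y,a=PO["wide_brush"]; d=np.array([np.cos(a),np.sin(a)]); g=np.array([x,y])-.024*d
w=best(g,.16,[a,a+np.pi]); flip=w-a
pick(g,.0228,w,.05,35)
ca=PO["caddy"][2]; c=incaddy(-.0505,-.035)
w2=best(c,.16,[ca+np.pi/2,ca-np.pi/2])
b=w2-flip; d2=np.array([np.cos(b),np.sin(b)]); t=c-.024*d2
place(t,.0268,w2,.04)
save("side","p2.png",cv2.resize(read_camera("side")[200:400,170:370],None,fx=3,fy=3)); print(read_time_s())
```

```text
t 12.6167
yaw options [[1.7, -0.23], [0.99, 2.92]]
touch [-0.5  0.4  0.4] z 0.0225
gap 0.0232 F 34.83918607234955
lift gap 0.0223 ft [-0.4   0.12 -0.56]
yaw options [[1.12, 1.65], [1.94, -1.49]]
set down at dz -0.0 df 5.97 gap 0.0229
22.1583
```

View pics/p2.png

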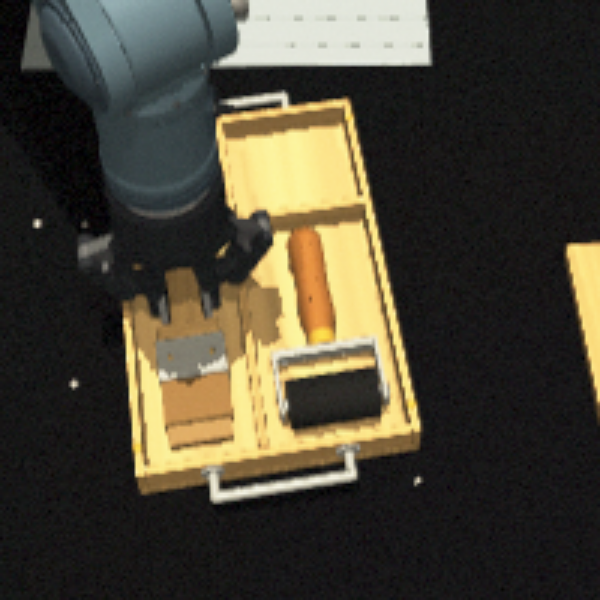

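The brayer lies free in its compartment and the brush is set down in the narrow one. The big jar is next.

Run:
```python
from h import *
release(read_eef_pos()[:2],.037)
ca=PO["caddy"][2]
g=np.array(PO["big_jar"][:2]); w=best(g,.2,[ca+np.pi/2,ca-np.pi/2])
pick(g,.048,w,.085,40,hov=.2,lift=.18)
save("side","p3.png",cv2.resize(read_camera("side")[100:300,170:370],None,fx=3,fy=3))
t=incaddy(.041,.0905); place(t,.052,w,.07,hov=.18)
release(t,.074,hov=.2)
save("side","p4.png",cv2.resize(read_camera("side")[150:400,170:370],None,fx=2.4,fy=2.4)); print(read_time_s())
```

```text
t 23.9083
yaw options [[0.32, 1.65], [2.8, -1.49]]
touch [-0.6 -0.2 -0.3] z 0.0477
gap 0.0593 F 43.35094213485718
lift gap 0.0586 ft [ 0.03 -0.18 -1.71]
set down at dz 0.0 df 7.33 gap 0.0588
t 34.25
34.3
```

View pics/p4.png

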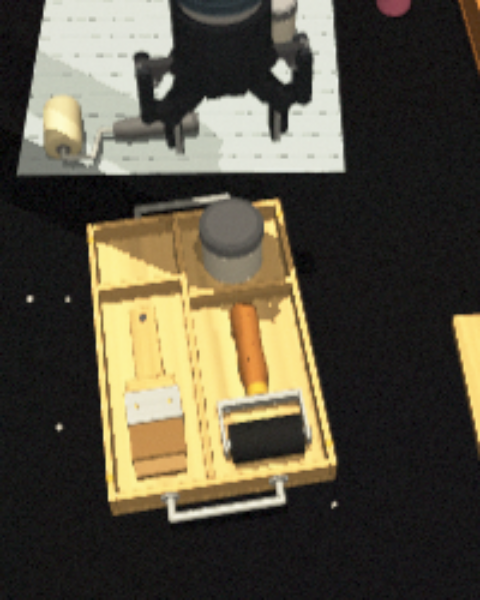

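The big jar stands in the larger cell, and the brush and brayer lie flat. Now the small jar.

Run:
```python
from h import *
ca=PO["caddy"][2]
g=np.array(PO["small_jar"][:2]); w=best(g,.2,[ca+np.pi/2,ca-np.pi/2])
pick(g,.048,w,.07,35,hov=.2,lift=.18)
t=incaddy(-.0505,.101); place(t,.052,w,.07,hov=.18)
release(t,.056,hov=.2)
move_ptp([.45,.25,.3],quat(w)); pause(.3)
save("side","p5.png",cv2.resize(read_camera("side")[100:400,150:350],None,fx=2,fy=2))
save("top","p6.png",cv2.resize(read_camera("top")[150:310,140:450],None,fx=2.5,fy=2.5)); print(read_time_s())
```

```text
yaw options [[0.18, 1.65], [2.55, -1.49]]
touch [-0.8  1.4 -1.5] z 0.0477
gap 0.041 F 35.23610293865204
lift gap 0.0409 ft [ 0.1  -0.04 -0.45]
set down at dz 0.0 df 6.48 gap 0.0409
t 44.5917
46.4167
```

View pics/p5.png

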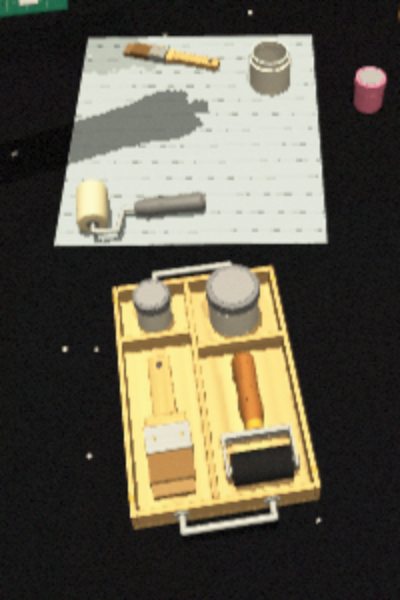

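View pics/p6.png

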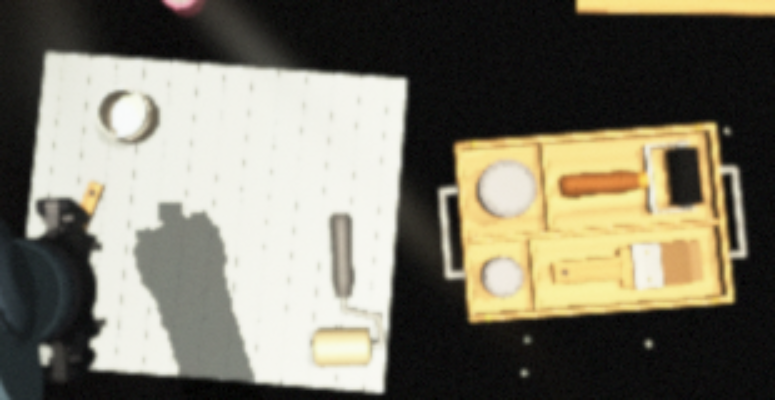

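All four things rest in their compartments, the look-alikes haven't moved, and the robot is clear of everything.

```bash
python3 -c "
from bench import *
print(sign_off())"
```

```text
the job is handed in; nothing more can be done
None
```

The caddy is packed as asked and handed in: the brayer, wide brush, big jar and small jar were set down in their compartments in that order, the three look-alikes were left alone, and it took about 46 s of the 112 s.

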